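# Clamp the glued sign foot

## Robot

A 6-joint arm with a two-finger parallel gripper is mounted at the origin on a cart in front of the work surface, level with it; the furniture and walls round the work are solid. World frame = base frame: x ahead of the robot, y to its left, z up, the work surface at z = 0. Lengths are in m, angles in rad, forces in N, time in s.
With the tool pointing down it reaches from about 0.375 to 0.975 m from the base axis. Payload 3.8 kg.
Tool frame: the origin (TCP) lies between the finger pads, 19 mm behind the fingertips; this is the grasp point; z points along the fingers, y is the line along which they close (so a half turn about z gives the same grasp; the last joint's range is limited). The gripper opens to 85 mm and grips with 20 to 120 N. Pads are 22 mm wide; open, the fingers measure 114 mm over their backs; the gripper's body (76 mm by 85 mm) begins 54 mm behind the grasp point. The pads swing forward as they close: fully open they stand 13 mm farther back than shut.
Start: joints at [-1.182, 0.264, 1.604, -0, 1.274, -0.037], TCP at [0.279, -0.615, 0.25] pointing down, gripper open.
Joint ranges: [-2.63, 2.63], [-0.94, 2.18], [0.31, 2.57], [-1.31, 4.45], [0, 2.66], [-2.55, 2.55]. Speed limits (rad/s): [2.57, 2.57, 3.14, 3.14, 3.14, 3.14].

## Interface

Orientations are given as a rotation vector (axis times angle).
In Python, from workcell import bot gives the robot as it stands. The module is installed in compiled form; this text tells all that it offers.
- The arm moves only by the shell command python3 -m jog 'ROWS' [OPENING] [FORCE]. ROWS is 1 to 5 rows, parted by semicolons, with the numbers parted by commas; each row has 4 numbers: dx, dy, dz in m, then a turn about the tool's z in rad; each row shifts and turns the commanded pose from where the row before left it, along the tool's axes as they then stand; what a row does not reach is not made up. A row lasts 1/8 s, in which the tool goes at most 0.0625 m and 0.188 rad, less where a joint would pass 70% of its speed; a pose out of reach is approached as far as the arm can. OPENING is the opening from 0.0 (shut) to 1.0 (fully open), set as the command begins (- or left out keeps the last). The fingers move at their own pace and stop on an object; FORCE is the grip in N (left out, the last holds). Time passes only in rows, so rows that do not move let the fingers close. It prints the time, the measured TCP pose, the force, the opening and the grip force at its end. Input that does not fit is refused with a message, and nothing moves.
- bot.read_state(): the state, without advancing time (a new reading comes with each control period).
- bot.read_camera(name): name is "scene" or "top"; returns the picture (420x560x3 uint8, red, green, blue); there is no depth.
- bot.camera_info(name): a dict with "intrinsics" (3x3 intrinsics, pixels), "extrinsics" (4x4, takes a point from camera to world coordinates). Camera axes: x right, y down, z forward; pixel columns grow to the right and rows downward; lengths in m; the calibration is good to about 2 mm. A picture is of the moment at which its call begins. camera_info takes no time and is no camera call.
- bot.finish_job(): hands the job in; it is judged then, once.
Trained networks look in the newest picture that a camera, given by its name, has taken for a name from the list of things; names that differ only in an ending like _2 or _b are one class to them, and where a whole thing is asked for, a point or a joint stands for the part that bears it (a point fixed in the world has none). Each returns a list of dicts, best first, with "conf" (0 to 1); they miss things now and then, are a little off and sometimes report something else, mostly with a low value. They report only what shows in the picture. A call takes as long as a camera call. They do not tell look-alikes from the thing itself.
- bot.search_frame(camera, thing): "box" ([left, top, right, bottom] in pixels, round what is visible of it).
- bot.regions_of(camera, thing): "pixels" (420x560 bool, what is visible of it) and "box" ([left, top, right, bottom] in pixels, round what is visible of it).
- bot.spot_point(camera, thing): "pixel" ([row, column] in pixels: a listed point, or the origin of a listed thing).
The state is a dict: "time": time; "q": joint angles; "joint_vel": joint speeds; "joint_torque": joint torques, N m; "tool_pos": TCP position; "tcp_rot": TCP orientation; "wrist_force": force on the tool from outside, world axes, zero at the start; "torque": the same for the moment, N m; "width": opening from 0.0 (shut) to 1.0 (fully open); "grip_force": force on a finger pad.
Only numpy, scipy, OpenCV 4.12 (cv2) and the standard library are available. Lean on these libraries where they do the work, as an engineer would, in place of code of your own. Each camera call takes 0.05 s, during which the arm holds its last target. There are 200 camera calls.

## Task

One of the two bar clamps on the gluing jig has the glued wooden sign foot in front of its end stop; a pepper mill is only parked in the other. Pump the trigger of the clamp with the wooden foot, squeeze after squeeze, until its spring pad holds the foot snugly against the stop with the pad pressed in about half of its 16 mm travel, never bottomed. Leave the other clamp, the mill and the things around alone, and finish while still holding that trigger squeezed: do not let go at the end.

Things in the scene. Friction and masses are not known exactly. Their poses are not given: they have to be found in the camera images.
- jig: Fixed plywood gluing jig, 250 (x) by 215 (y) by 16 mm, with two identical bar clamps: clamp 1 at y = +55 mm, clamp 2 at y = -55 mm. Origin on the worktop, board from x = -140 to 110 mm; x points away from the robot along both bars, z up. In each lane from the robot outward: fixed upright handle, trigger, toothed bar with jaw and spring pad, workpiece, end stop.
- sign_foot: The glued-up wooden sign foot, a loose block of two boards, 44 mm (x, along the lane) by 56 mm (y) by 50 mm high, about 0.16 kg. It stands on the jig board just before the end stop of ONE of the two lanes (a gap of 1 to 7 mm to the stop). Origin: centre of its underside (16 mm above the worktop).
- mill: Pepper mill, round, 44 mm diameter, 90 mm high, about 0.1 kg, parked upright in the other lane. Origin: centre of its underside.
- teaspoon: Teaspoon, 132 mm long, 26 mm wide, lying on the jig between the lanes; a bystander.
- mug: Coffee cup, 63 mm diameter with handle, 50 mm high, on the worktop to the right; a bystander.
- card_tray: Card tray 64 x 96 x 30 mm on the worktop to the right; a bystander.
- bell: Domed counter bell, 84 mm diameter, 61 mm high, on the worktop to the left; a bystander.
- grip_1 (a point): TCP place to squeeze clamp 1, fingers down, closing along the jig's x: fixed on the jig at x = -115 mm, 135 mm above the worktop. Handle's near face is 15 mm from it towards the robot; front of the trigger bar 36 mm beyond it when free, 15 mm when fully squeezed. Finger opening here: 72 mm frees the trigger, 30 mm squeezes it fully and meets the handle. Free below down to 100 mm above the worktop.
- trigger_1: Clamp 1's trigger, a steel lever between two cheek plates; origin on its pivot, 85 mm above the worktop, 28 mm beyond the centre of the fixed upright handle (10 mm in x, 26 mm in y, top 156 mm above the worktop).
- trigger_bar_1 (a point): Centre of the round cross bar on top of clamp 1's trigger, 14 mm diameter, 28 mm long along y, beyond the handle, about 134 mm above the worktop. Squeezed towards the handle it moves about 21 mm.
- trigger_travel_1 (a joint): Trigger of clamp 1: 0 free to 0.42 rad fully squeezed to its stop. A spring returns it. A squeeze first takes up some play at the bar teeth (7 mm apart), then carries the jaw along (18 mm inner stroke); on release the jaw stays where it is, so a full squeeze nets about 7 mm. Squeezing takes 10 to 19 N at the cross bar.
- jaw_travel_1 (a joint): Slide of clamp 1's toothed bar and jaw towards the end stop, m; starts at 0 to 0.020, held by a brake (8 N), so it only goes forward.
- pad_travel_1 (a joint): How far clamp 1's spring pad is pressed into its jaw, m: 0 when free to 0.016 when bottomed. Spring: 0.5 N to start, then 0.5 N per mm.
- pad_1: Clamp 1's spring pad, a rubber disc of 32 mm diameter on a stem. Origin: centre of its front face, 40 mm above the worktop, x pointing at the end stop; 17 to 43 mm short of a workpiece at the start.
- stop_1 (a point): Fixed steel end stop of clamp 1, 56 mm wide, 56 mm high. This point: lower edge of the face that looks at the pad, in the middle.
- grip_2 (a point): TCP place to squeeze clamp 2, fingers down, closing along the jig's x: fixed on the jig at x = -115 mm, 135 mm above the worktop. Handle's near face is 15 mm from it towards the robot; front of the trigger bar 36 mm beyond it when free, 15 mm when fully squeezed. Finger opening here: 72 mm frees the trigger, 30 mm squeezes it fully and meets the handle. Free below down to 100 mm above the worktop.
- trigger_2: Clamp 2's trigger, a steel lever between two cheek plates; origin on its pivot, 85 mm above the worktop, 28 mm beyond the centre of the fixed upright handle (10 mm in x, 26 mm in y, top 156 mm above the worktop).
- trigger_bar_2 (a point): Centre of the round cross bar on top of clamp 2's trigger, 14 mm diameter, 28 mm long along y, beyond the handle, about 134 mm above the worktop. Squeezed towards the handle it moves about 21 mm.
- trigger_travel_2 (a joint): Trigger of clamp 2: 0 free to 0.42 rad fully squeezed to its stop. A spring returns it. A squeeze first takes up some play at the bar teeth (7 mm apart), then carries the jaw along (18 mm inner stroke); on release the jaw stays where it is, so a full squeeze nets about 7 mm. Squeezing takes 10 to 19 N at the cross bar.
- jaw_travel_2 (a joint): Slide of clamp 2's toothed bar and jaw towards the end stop, m; starts at 0 to 0.020, held by a brake (8 N), so it only goes forward.
- pad_travel_2 (a joint): How far clamp 2's spring pad is pressed into its jaw, m: 0 when free to 0.016 when bottomed. Spring: 0.5 N to start, then 0.5 N per mm.
- pad_2: Clamp 2's spring pad, a rubber disc of 32 mm diameter on a stem. Origin: centre of its front face, 40 mm above the worktop, x pointing at the end stop; 17 to 43 mm short of a workpiece at the start.
- stop_2 (a point): Fixed steel end stop of clamp 2, 56 mm wide, 56 mm high. This point: lower edge of the face that looks at the pad, in the middle.
There are look-alikes about, which are no part of the job. Leave any yellow look-alike of the sign_foot alone.

How it is judged:
On the way, in this order (a step that is already met when the one before it is completed fails the run):
1. the jaw facing the wooden foot has been pumped forward by 6 mm (((horizontal distance between sign_foot and stop_1 below 0.05 m and distance of pad_1 from where it was at the start of the episode above 0.006 m) or (horizontal distance between sign_foot and stop_2 below 0.05 m and distance of pad_2 from where it was at the start of the episode above 0.006 m))).
2. its pad touches the wooden foot (contact force between any of pad_1, pad_2 and sign_foot above 0.5 N), for 0.05 s.
At the end, for the whole second after the job is handed in: The fingers still hold the trigger of the clamp with the wooden foot squeezed (over 1 N, trigger over 0.04 rad); its pad is pressed in by 3 to 12 mm and presses the foot (over 1.5 N) upright (within 0.1 rad) against the end stop (within 2.5 mm), everything at rest (((horizontal distance between sign_foot and stop_1 below 0.05 m and value of joint pad_travel_1 between 0.003 and 0.012 m and contact force between pad_1 and sign_foot above 1.5 N and x of sign_foot in the frame of stop_1 above -0.0245 m and contact force between the fingers and trigger_1 above 1 N and value of joint trigger_travel_1 above 0.04 rad and velocity of joint jaw_travel_1 below 0.005 m/s) or (horizontal distance between sign_foot and stop_2 below 0.05 m and value of joint pad_travel_2 between 0.003 and 0.012 m and contact force between pad_2 and sign_foot above 1.5 N and x of sign_foot in the frame of stop_2 above -0.0245 m and contact force between the fingers and trigger_2 above 1 N and value of joint trigger_travel_2 above 0.04 rad and velocity of joint jaw_travel_2 below 0.005 m/s)) and angle between sign_foot's own z axis and vertical below 0.1 rad and linear speed of sign_foot below 0.01 m/s); the arm keeps its last pose, push and grip.
It fails at once if a spring pad is bottomed (over 14.5 mm) (value of joint any of pad_travel_1, pad_travel_2 above 0.0145 m).
It fails at once if the clamp with the mill is pumped (its jaw moves over 5 mm) or the mill is shifted over 10 mm or tipped ((horizontal distance between mill and stop_1 below 0.05 m and distance of pad_1 from where it was at the start of the episode above 0.005 m) or (horizontal distance between mill and stop_2 below 0.05 m and distance of pad_2 from where it was at the start of the episode above 0.005 m) or distance of mill from where it was at the start of the episode above 0.01 m or angle between mill's own z axis and vertical above 0.2 rad).
It fails at once if a thing around is knocked away (over 25 mm) (distance of any of teaspoon, mug, card_tray, bell from where it was at the start of the episode above 0.025 m).
It also fails if it takes over 67 s, if anything falls off the work surface, if the arm or the gripper's body presses on something with over 40 N, if the wrist force passes 120 N, or if a joint passes its speed limit or range.

## Working session

There is one attempt and no reset: what is moved stays moved. The work goes in short steps, Python scripts to look and compute and a shell command to move; the robot and the scene stay as the last step left them, time stands still between calls to the robot, and variables do not carry over. Pictures are saved under pics/ and viewed, at most 10 in all, crops included, and the job is handed in when it is done.

```bash
mkdir -p pics
python3 - <<'E'
from workcell import bot
import cv2,numpy as np
for c in("scene","top"):
    im=bot.read_camera(c); cv2.imwrite(f"pics/{c}0.png",im[:,:,::-1])
    i=bot.camera_info(c); print(c,np.round(i["intrinsics"],1).tolist(),np.round(i["extrinsics"],3).tolist())
    for t in("sign_foot","mill","trigger_bar_1","grip_1","pad_1","stop_1","jig","trigger_1"):
        print(t,[(np.round(d["pixel"]).tolist(),round(d["conf"],2)) for d in bot.spot_point(c,t)])
s=bot.read_state();print(s)
E
```

```text
scene [[538.0, 0.0, 275.5], [0.0, 538.0, 206.8], [0.0, 0.0, 1.0]] [[-0.78, -0.335, 0.529, -0.453], [-0.626, 0.437, -0.646, 1.166], [-0.015, -0.835, -0.55, 1.172], [0.0, 0.0, 0.0, 1.0]]
sign_foot [([220.0, 263.0], 0.7), ([228.0, 204.0], 0.61), ([212.0, 302.0], 0.59)]
mill [([234.0, 244.0], 0.66), ([229.0, 280.0], 0.2)]
trigger_bar_1 [([206.0, 293.0], 0.63), ([224.0, 275.0], 0.39)]
grip_1 [([229.0, 279.0], 0.69), ([216.0, 300.0], 0.57)]
pad_1 [([219.0, 271.0], 0.56), ([235.0, 255.0], 0.54)]
stop_1 [([222.0, 254.0], 0.89), ([233.0, 238.0], 0.71)]
jig [([241.0, 267.0], 0.88)]
trigger_1 [([237.0, 277.0], 0.67), ([221.0, 293.0], 0.56)]
top [[515.8, 0.0, 278.1], [0.0, 515.8, 214.1], [0.0, 0.0, 1.0]] [[-0.017, -0.992, 0.123, 0.38], [-1.0, 0.016, -0.007, -0.049], [0.005, -0.123, -0.992, 1.755], [0.0, 0.0, 0.0, 1.0]]
sign_foot [([203.0, 282.0], 0.78), ([160.0, 240.0], 0.71)]
mill [([197.0, 253.0], 0.42)]
trigger_bar_1 [([246.0, 282.0], 0.51), ([245.0, 249.0], 0.5)]
grip_1 [([255.0, 251.0], 0.88), ([255.0, 283.0], 0.59), ([198.0, 253.0], 0.32)]
pad_1 [([219.0, 266.0], 0.74), ([218.0, 251.0], 0.37), ([224.0, 266.0], 0.16)]
stop_1 [([195.0, 280.0], 0.63), ([193.0, 249.0], 0.59)]
jig [([221.0, 268.0], 0.8)]
trigger_1 [([244.0, 281.0], 0.52), ([249.0, 250.0], 0.49)]
{'time': 0.9, 'q': array([-1.18189018e+00,  2.63849970e-01,  1.60396207e+00, -1.18137431e-05,
        1.27368152e+00, -3.68833340e-02]), 'joint_vel': array([ 0.00036323,  0.00077341,  0.00082819, -0.00341659,  0.00060385,
       -0.00056951]), 'joint_torque': array([ 6.13224620e-04, -5.15052009e+01, -3.67735147e+01, -7.75058720e-05,
        6.10368934e-04, -2.45372064e-06]), 'tool_pos': array([ 0.27881462, -0.61474721,  0.25003399]), 'tcp_rot': array([3.07056766e+00, 6.63771915e-01, 9.78763576e-06]), 'wrist_force': array([ 0.49993141, -0.47265243,  0.11198625]), 'torque': array([-0.03811203, -0.00722054,  0.03761622]), 'grip_force': 0.0, 'width': 0.995196385221756}
```

Run:
```python
import cv2,numpy as np
a=cv2.imread("pics/scene0.png")[130:300,160:370]; b=cv2.imread("pics/top0.png")[130:300,170:380]
a=cv2.resize(a,None,fx=3.8,fy=3.5,interpolation=3); b=cv2.resize(b,None,fx=3.8,fy=3.5,interpolation=3)
cv2.imwrite("pics/sc.png",a); cv2.imwrite("pics/tc.png",b)
```

```text
(no output)
```

View pics/sc.png

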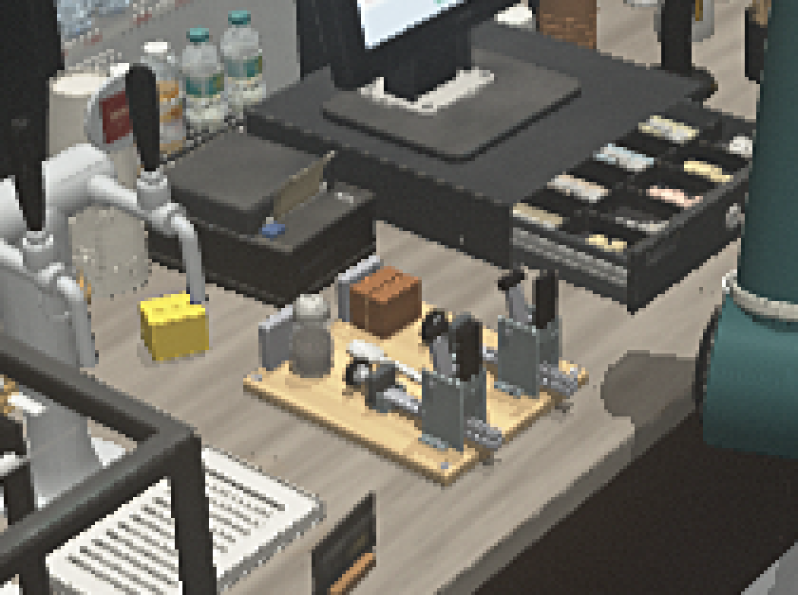

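View pics/tc.png

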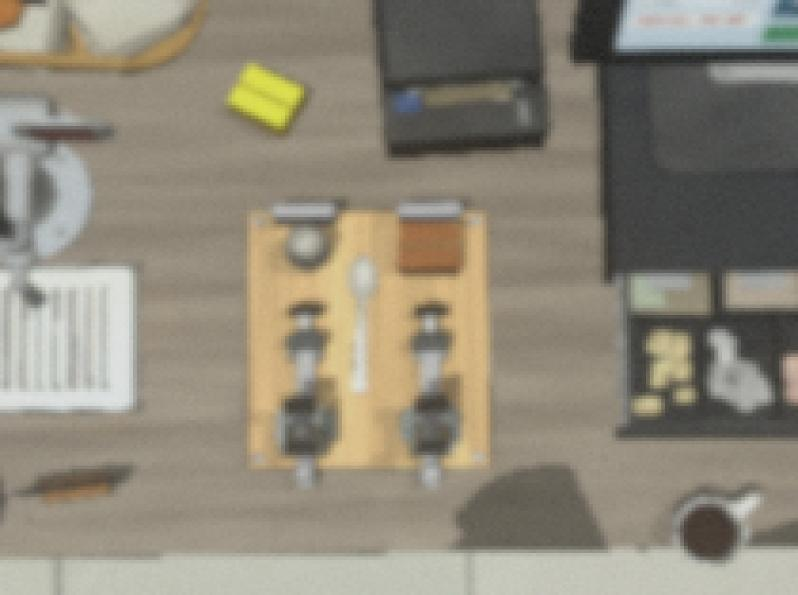

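```bash
cat > h.py <<'E'
from workcell import bot
import numpy as np,cv2
from scipy.optimize import least_squares
I={c:bot.camera_info(c) for c in("scene","top")}
def proj(c,P):
    P=np.atleast_2d(P);E=np.linalg.inv(I[c]["extrinsics"]);p=(P@E[:3,:3].T+E[:3,3])@I[c]["intrinsics"].T
    return p[:,:2]/p[:,2:]
def ray(c,u,v,z):
    E=I[c]["extrinsics"];d=E[:3,:3]@np.linalg.solve(I[c]["intrinsics"],[u,v,1]);return E[:3,3]+d*(z-E[2,3])/d[2]
def J2W(j,P):
    P=np.atleast_2d(P).astype(float);x,y,a=j;R=np.array([[np.cos(a),-np.sin(a)],[np.sin(a),np.cos(a)]])
    return np.c_[P[:,:2]@R.T+[x,y],P[:,2]]
E
python3 - <<'E'
from h import *
im=cv2.imread("pics/top0.png").astype(float)
s=im[:,:,2]-im[:,:,0]  # R-B: board strongly orange
# subpixel edges in the top view
def half(p,thr=None):
    thr=(p.min()+p.max())/2; k=np.where((p[:-1]-thr)*(p[1:]-thr)<=0)[0][0]; return k+(thr-p[k])/(p[k+1]-p[k])
L=[];R=[];T=[];B=[]
for r in range(196,258,3):
    L.append((229+half(s[r-1:r+2,229:243].mean(0)),r)); R.append((292+half(s[r-1:r+2,292:306].mean(0)),r))
for c in list(range(240,242))+list(range(262,272))+list(range(295,297)):T.append((c,183+half(s[183:196,c])))
for c in list(range(238,243))+list(range(260,275))+list(range(288,296)):B.append((c,257+half(s[257:271,c])))
W=lambda A,z:np.array([ray("top",u,v,z)[:2] for u,v in A])
L,R,T=[W(A,.016) for A in(L,R,T)];B=W(B,.008)
def f(j):
    c,sn=np.cos(j[2]),np.sin(j[2]); loc=lambda A:(A-j[:2])@np.array([[c,-sn],[sn,c]])
    return np.r_[loc(L)[:,1]-.1075,loc(R)[:,1]+.1075,loc(T)[:,0]-.110,loc(B)[:,0]+.140]
r=least_squares(f,[.42,-.03,0],loss="soft_l1",f_scale=.002);print(r.x,np.round(np.median(np.abs(r.fun))*1e3,2))
for A in(loc for loc in(L,R,T,B)):print(np.round(A.mean(0),4))
# spot-based fit
obs=[];
for c in("top","scene"):
  for t,P in(("grip",(-.115,.135)),("trigger",(-.107,.085)),("trigger_bar",(-.086,.134))):
    for n in bot.spot_point(c,t+"_1"):
      if n["conf"]<.35:continue
      px=n["pixel"][::-1]; best=min((np.linalg.norm(proj(c,J2W(r.x,[P[0],y,P[1]]))[0]-px),y) for y in(.055,-.055)); print(c,t,best,np.round(px-proj(c,J2W(r.x,[P[0],best[1],P[1]]))[0],1),round(n["conf"],2))
print("grip2",J2W(r.x,[-.115,-.055,.135]),"bar",J2W(r.x,[-.086,-.055,.134]))
# overlay
for c in("top","scene"):
  im=cv2.imread(f"pics/{c}0.png");k=5;x0,y0=(225,180) if c=="top" else(220,180)
  cr=cv2.resize(im[y0:y0+95,x0:x0+100],None,fx=k,fy=k,interpolation=3)
  pts=[(-.14,-.1075,.016),(-.14,.1075,.016),(.11,.1075,.016),(.11,-.1075,.016)]
  pts+=[(x,y-.0,.156) for y in(.055,-.055) for x in(-.13,-.14)]+[(-.086,y,.134) for y in(.055,-.055)]
  for p in proj(c,J2W(r.x,pts)):cv2.circle(cr,tuple(int(q) for q in((p-[x0,y0]+.5)*k)),3,(255,0,255),1)
  if c=="top":A=cr
cv2.imwrite("pics/ov.png",np.hstack([A[:,:400],cr[:,:400]]))
E
```

```text
[ 0.56959248 -0.02129042 -0.00660429] 0.37
[0.5571 0.0859]
[ 0.5536 -0.1283]
[ 0.6773 -0.0246]
[ 0.4324 -0.0285]
top grip (np.float64(2.632277815841937), 0.055) [2.4 1. ] 0.88
top grip (np.float64(1.2300850751650811), -0.055) [-1.   0.8] 0.59
top trigger (np.float64(8.086186537136406), -0.055) [-2.2 -7.8] 0.52
top trigger (np.float64(3.353560124447276), 0.055) [ 0.4 -3.3] 0.49
top trigger_bar (np.float64(1.8710392596132013), -0.055) [-1.3  1.4] 0.51
top trigger_bar (np.float64(0.6902328894060128), 0.055) [0.7 0.2] 0.5
scene grip (np.float64(1.8542145932913234), 0.055) [-1.3  1.3] 0.69
scene grip (np.float64(3.0915892775713942), -0.055) [-0.3  3.1] 0.57
scene trigger (np.float64(1.7607304002376893), 0.055) [-1.3 -1.2] 0.67
scene trigger (np.float64(5.644085108475574), -0.055) [-4.8 -3. ] 0.56
scene trigger_bar (np.float64(3.798994868683072), -0.055) [-0.9 -3.7] 0.63
scene trigger_bar (np.float64(1.2737054602342632), 0.055) [1.3 0.1] 0.39
grip2 [[ 0.45423176 -0.07552973  0.135     ]] bar [[ 0.48323112 -0.07572125  0.134     ]]
```

View pics/ov.png

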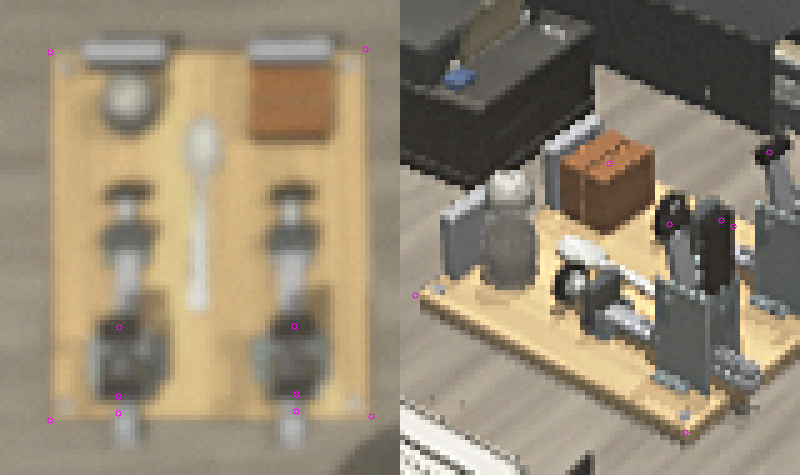

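Could be taken for the foot: the brown two-board block at top px (row 200, col 283) in the right lane, or the yellow block at (160, 240) off the jig, which is the look-alike. The mill at (197, 253) is in the left lane. I choose the brown block, so clamp 2 (y = -55); the close crop (brown, between pad 2 and stop 2) confirms it. The bar position projected from the fit (bar 14 mm back from the free front, lane y) lies on the bars in both views, so grip_2 is at about (0.454, -0.0755, 0.135).

```bash
python3 -m jog '0.03825,-0.04185,0,0;0.03825,-0.04185,0,0;0.03825,-0.04185,0,0;0.03825,-0.04185,0,0;0.03825,-0.04185,0,0' 1.0
python3 -m jog '0.03825,-0.04185,0,0;0.03825,-0.04185,0,0;0.03825,-0.04185,0,0;0.03825,-0.04185,0,0;0.03825,-0.04185,0,0'
python3 -m jog '0,0,0,-0.1625;0,0,0,-0.1625;0,0,0,-0.1625;0,0,0,-0.1625;0,0,0,-0.1625'
python3 -m jog '0,0,0,-0.1625;0,0,0,-0.1625;0,0,0,0'
```

```text
time: 1.82
tool_pos: [0.3669, -0.3435, 0.2502]
tcp_rot: [3.07, 0.663, 0.001]
wrist_force: [0.4, 0.2, 0.1]
width: 0.999
grip_force: 0.0
time: 2.45
tool_pos: [0.4547, -0.0739, 0.2505]
tcp_rot: [3.07, 0.663, 0.002]
wrist_force: [0.3, 0.2, -0.2]
width: 0.996
grip_force: 0.0
time: 3.08
tool_pos: [0.4543, -0.0756, 0.2502]
tcp_rot: [2.553, 1.83, 0.0]
wrist_force: [-0.3, -0.7, 0.7]
width: 1.003
grip_force: 0.0
time: 3.45
tool_pos: [0.4543, -0.0756, 0.2501]
tcp_rot: [2.231, 2.211, 0.0]
wrist_force: [0.6, -0.3, -1.0]
width: 1.001
grip_force: 0.0
```

```bash
python3 -m jog '0,0.003,0.03,0;0,0,0.03,0;0,0,0.03,0;0,0,0.025,0;0,0,0,0'
python3 -m jog '0,-0.003,0,0;0,0,0,0'
python3 - <<'E'
from h import *
for c in("scene","top"):
    im=bot.read_camera(c);cv2.imwrite(f"pics/{c}1.png",im[:,:,::-1])
a=cv2.imread("pics/scene1.png")[170:270,220:340];b=cv2.imread("pics/top1.png")[170:270,225:345]
cv2.imwrite("pics/d1.png",np.vstack([cv2.resize(q,None,fx=5,fy=3,interpolation=3) for q in(a,b)]))
E
```

```text
time: 4.08
tool_pos: [0.4553, -0.0752, 0.133]
tcp_rot: [-2.23, -2.207, 0.004]
wrist_force: [-0.1, 0.4, 0.9]
width: 1.002
grip_force: 0.0
time: 4.32
tool_pos: [0.4552, -0.0758, 0.1365]
tcp_rot: [2.229, 2.211, 0.002]
wrist_force: [-0.3, 0.0, -0.6]
width: 1.002
grip_force: 0.0
```

View pics/d1.png

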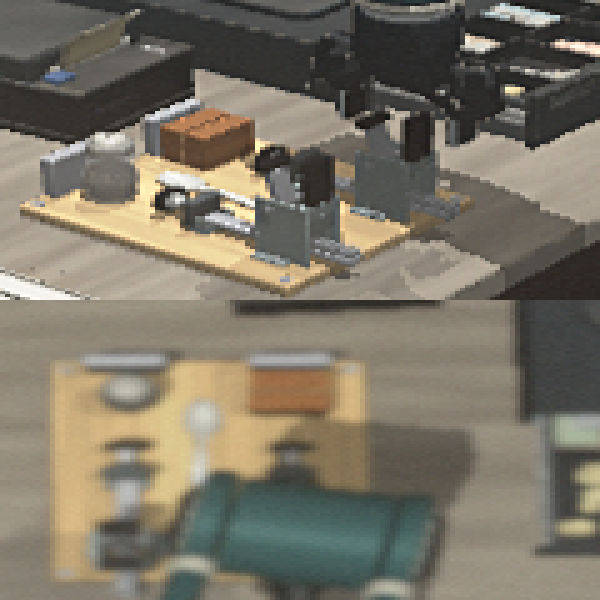

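Both fingers straddle handle and bar of clamp 2 (scene crop: handle (415,135), bar (372,118), fingers (345,85) and (460,120)). Pad 2 remains visible from the top at crop (291,435).

```bash
cat > m.py <<'E'
from h import *
import sys
im=bot.read_camera("top");n=sys.argv[1];cv2.imwrite(f"pics/t{n}.png",im[:,:,::-1])
g=im.astype(float)
# lane-2 column strip, rows 183..240: grey and R-B profiles
print("gray",np.round(g[186:232,282:286].mean((1,2))).astype(int).tolist())
print("R-B",np.round((g[186:232,276:292,0]-g[186:232,276:292,2]).mean(1)).astype(int).tolist())
E
python3 m.py a
python3 -m jog '0,0,0,0;0,0,0,0' 0.36 30
python3 -m jog '0,0,0,0;0,0,0,0;0,0,0,0'
python3 m.py b
python3 -m jog '0,0,0,0;0,0,0,0;0,0,0,0;0,0,0,0'
```

```text
gray [121, 127, 153, 172, 171, 148, 110, 101, 106, 110, 112, 114, 111, 111, 111, 113, 112, 113, 111, 108, 95, 89, 113, 136, 143, 138, 126, 118, 114, 109, 99, 80, 66, 70, 91, 108, 113, 109, 96, 79, 68, 66, 63, 64, 62, 65]
R-B [19, 10, 3, 1, 1, 5, 18, 50, 74, 83, 86, 86, 83, 76, 74, 80, 83, 85, 85, 80, 68, 52, 54, 62, 66, 65, 63, 62, 60, 59, 56, 49, 40, 36, 38, 42, 45, 44, 42, 37, 31, 27, 25, 22, 15, 8]
time: 4.72
tool_pos: [0.4573, -0.076, 0.1368]
tcp_rot: [2.226, 2.209, 0.007]
wrist_force: [5.7, 0.1, 4.2]
width: 0.604
grip_force: 2.6
time: 5.1
tool_pos: [0.454, -0.076, 0.1374]
tcp_rot: [-2.229, -2.213, 0.002]
wrist_force: [-8.5, -0.3, 17.1]
width: 0.363
grip_force: 12.2
gray [121, 127, 153, 174, 172, 147, 110, 99, 107, 111, 112, 113, 112, 111, 113, 111, 114, 114, 112, 107, 95, 88, 111, 136, 143, 138, 125, 112, 97, 74, 66, 84, 104, 113, 114, 103, 86, 73, 67, 66, 71, 83, 102, 105, 96, 76]
R-B [18, 10, 3, 0, 1, 5, 18, 50, 75, 83, 85, 86, 82, 75, 74, 80, 84, 85, 85, 80, 67, 52, 54, 62, 65, 65, 63, 60, 53, 44, 37, 37, 40, 44, 45, 44, 41, 36, 29, 27, 27, 26, 25, 22, 15, 7]
time: 5.65
tool_pos: [0.454, -0.076, 0.1374]
tcp_rot: [-2.229, -2.213, 0.002]
wrist_force: [-9.4, 0.4, 17.7]
width: 0.364
grip_force: 12.2
```

```bash
cat > m.py <<'E'
from h import *
import sys
from scipy.ndimage import shift
def prof(n): return cv2.imread(f"pics/t{n}.png",0).astype(float)[180:245,280:288].mean(1)
def pos(p,p0,lo,hi):  # shift in px (towards the stop) of rows lo..hi of p0
    f=lambda d:np.var((shift(p,d,order=3,mode="nearest")-p0)[lo-180:hi-180])
    D=np.arange(-1,14,.05);e=[f(d) for d in D];return D[int(np.argmin(e))],min(e)**.5
if __name__=="__main__":
    n=sys.argv[1]
    if len(sys.argv)<3:
        cv2.imwrite(f"pics/t{n}.png",bot.read_camera("top")[:,:,::-1])
    p0,p=prof("a"),prof(n)
    S=3.32
    for nm,lo,hi in(("pad",216,221),("jaw",221,228),("foot",203,207),("back",225,229)):
        d,e=pos(p,p0,lo,hi);print(nm,"%.1f mm (rms %.1f)"%(d*S,e),end="; ")
    print();print(p.round().astype(int).tolist()[22:58])
E
python3 m.py b 0
python3 -c "
from h import *
for r,z in((205.6,.066),(207.7,.016),(216.8,.056),(218.3,.045),(191,.07)):print(r,z,ray('top',283.5,r,z).round(4))"
python3 -m jog '0,0,0,0;0,0,0,0;0,0,0,0' 0.95
python3 m.py c
python3 -m jog '0,0,0,0;0,0,0,0;0,0,0,0;0,0,0,0;0,0,0,0' 0.36
python3 m.py d
```

```text
pad 8.1 mm (rms 1.9); jaw 8.8 mm (rms 0.9); foot 0.2 mm (rms 0.2); back 9.0 mm (rms 1.4); 
[119, 120, 118, 113, 99, 91, 112, 137, 148, 146, 138, 126, 109, 83, 71, 85, 103, 114, 114, 106, 92, 78, 71, 70, 72, 84, 101, 102, 92, 76, 69, 70, 74, 76, 80, 83]
205.6 0.066 [ 0.6169 -0.0793  0.066 ]
207.7 0.016 [ 0.6167 -0.0801  0.016 ]
216.8 0.056 [ 0.5808 -0.0788  0.056 ]
218.3 0.045 [ 0.577  -0.0789  0.045 ]
191 0.07 [ 0.6651 -0.0801  0.07  ]
time: 6.02
tool_pos: [0.4535, -0.0754, 0.1344]
tcp_rot: [-2.228, -2.212, 0.002]
wrist_force: [0.7, -0.1, -0.1]
width: 0.949
grip_force: 0.0
pad 8.1 mm (rms 1.6); jaw 9.0 mm (rms 0.8); foot 0.3 mm (rms 0.2); back 9.1 mm (rms 1.4); 
[118, 119, 119, 113, 98, 92, 112, 138, 147, 147, 138, 127, 107, 84, 71, 84, 104, 114, 114, 105, 92, 77, 71, 70, 72, 83, 96, 94, 79, 68, 68, 71, 73, 76, 80, 82]
time: 6.7
tool_pos: [0.454, -0.076, 0.1373]
tcp_rot: [-2.229, -2.213, 0.002]
wrist_force: [-9.0, -0.0, 17.5]
width: 0.359
grip_force: 12.0
pad 14.4 mm (rms 3.7); jaw 15.6 mm (rms 1.4); foot -0.3 mm (rms 0.3); back 15.9 mm (rms 1.0); 
[119, 118, 118, 113, 100, 91, 111, 137, 146, 136, 112, 84, 71, 84, 104, 117, 117, 109, 92, 79, 72, 70, 74, 88, 106, 112, 110, 106, 93, 75, 69, 71, 74, 77, 80, 83]
```

```bash
for k in e f; do
python3 -m jog '0,0,0,0;0,0,0,0;0,0,0,0' 0.95 | grep -E "width|tool"
python3 -m jog '0,0,0,0;0,0,0,0;0,0,0,0;0,0,0,0;0,0,0,0' 0.36| grep -E "width|grip|wrist"
python3 m.py $k;done
```

```text
tool_pos: [0.4534, -0.0754, 0.1344]
width: 0.95
wrist_force: [-7.4, -1.0, 16.6]
width: 0.364
grip_force: 11.8
pad 21.9 mm (rms 2.1); jaw 22.9 mm (rms 2.0); foot 0.2 mm (rms 0.1); back 22.9 mm (rms 1.4); 
[120, 119, 118, 113, 99, 91, 106, 120, 110, 83, 73, 89, 110, 119, 119, 107, 91, 76, 72, 71, 76, 90, 107, 115, 117, 114, 111, 106, 93, 78, 71, 71, 73, 78, 80, 83]
tool_pos: [0.4534, -0.0754, 0.1343]
width: 0.948
wrist_force: [-7.0, -0.2, 16.5]
width: 0.365
grip_force: 11.8
pad 33.2 mm (rms 3.6); jaw 30.5 mm (rms 3.6); foot 0.2 mm (rms 0.4); back 29.7 mm (rms 1.2); 
[118, 119, 118, 114, 98, 78, 67, 65, 75, 98, 118, 126, 122, 109, 90, 76, 72, 71, 76, 96, 112, 118, 118, 117, 116, 113, 112, 106, 93, 77, 69, 70, 73, 76, 80, 82]
```

```bash
for k in g; do
python3 -m jog '0,0,0,0;0,0,0,0;0,0,0,0' 0.95 | grep -E "width|tool"
python3 -m jog '0,0,0,0;0,0,0,0;0,0,0,0;0,0,0,0;0,0,0,0' 0.36| grep -E "width|grip|wrist"
python3 m.py $k;done
python3 -c "
import cv2,numpy as np
q=[cv2.resize(cv2.imread(f'pics/t{k}.png')[180:240,270:300],None,fx=8,fy=8,interpolation=3) for k in 'afg']
cv2.imwrite('pics/cmp.png',np.hstack(q))"
```

```text
tool_pos: [0.4534, -0.0754, 0.1343]
width: 0.948
wrist_force: [-7.4, 0.2, 16.6]
width: 0.365
grip_force: 11.8
pad 36.9 mm (rms 3.4); jaw 37.7 mm (rms 8.7); foot -0.2 mm (rms 0.6); back 35.7 mm (rms 1.4); 
[118, 119, 120, 116, 101, 78, 77, 104, 131, 140, 135, 118, 94, 77, 72, 70, 76, 94, 111, 117, 119, 119, 118, 117, 116, 114, 112, 105, 93, 77, 70, 71, 74, 78, 81, 81]
```

View pics/cmp.png

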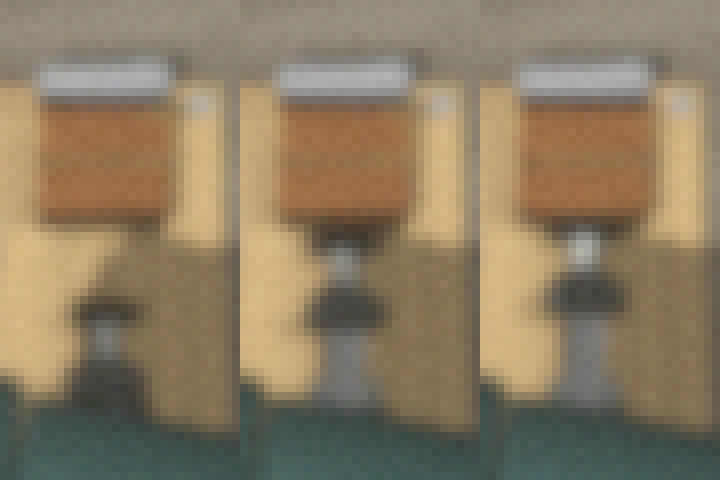

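The foot has not moved yet, and the pad (crop 3, (585,232)) is right at its near face. One more full squeeze compresses it by 8 mm at most, so it is safe.

```bash
for k in h; do
python3 -m jog '0,0,0,0;0,0,0,0;0,0,0,0' 0.95 | grep -E "width|tool"
python3 -m jog '0,0,0,0;0,0,0,0;0,0,0,0;0,0,0,0;0,0,0,0' 0.36| grep -E "width|grip|wrist"
python3 m.py $k;done
python3 - <<'E'
from m import *
def cp(n,ch): return cv2.imread(f"pics/t{n}.png").astype(float)[:,:,ch]
for n in "afgh":
    im=cv2.imread(f"pics/t{n}.png").astype(float); rb=(im[:,:,2]-im[:,:,0])[185:215,277:290].mean(1)
    def cross(lo,hi,t,up):
        for i in range(lo-185,hi-185):
            a,b=rb[i],rb[i+1]
            if (a<t<=b) if up else (a>=t>b): return 185+i+(t-a)/(b-a)
    print(n,"far",cross(188,196,45,True),"near",cross(203,210,65,False), rb.round().astype(int).tolist()[3:])
E
```

```text
tool_pos: [0.4534, -0.0754, 0.1344]
width: 0.946
wrist_force: [-8.4, -0.4, 16.9]
width: 0.361
grip_force: 12.9
pad 41.2 mm (rms 2.1); jaw 41.8 mm (rms 8.5); foot 5.6 mm (rms 0.3); back 41.8 mm (rms 1.6); 
[117, 114, 103, 84, 68, 76, 104, 131, 139, 124, 100, 80, 75, 73, 77, 97, 114, 121, 120, 120, 119, 119, 118, 117, 116, 113, 111, 104, 90, 76, 70, 70, 75, 78, 80, 81]
a far 192.8619153674833 near 206.15695067264573 [3, 0, -1, 2, 15, 50, 75, 84, 87, 86, 83, 76, 75, 81, 85, 87, 86, 81, 68, 51, 52, 61, 66, 66, 64, 62, 60]
f far 192.87133182844244 near 206.08527131782947 [2, 0, -1, 1, 15, 49, 75, 84, 87, 86, 83, 76, 75, 81, 85, 87, 85, 82, 67, 47, 34, 30, 28, 31, 38, 43, 44]
g far 192.7828810020877 near 206.07339449541286 [2, -1, -1, 1, 16, 53, 77, 84, 86, 87, 82, 75, 74, 80, 85, 87, 86, 82, 67, 42, 25, 28, 34, 40, 44, 41, 35]
h far 192.1398104265403 near 204.3625498007968 [2, 0, 1, 11, 40, 73, 84, 86, 83, 78, 75, 77, 82, 85, 86, 83, 72, 53, 33, 27, 31, 37, 41, 41, 35, 26, 21]
```

The foot has been pushed about 5.6 mm and is at, or within about 1 mm of, the stop. The pad is barely compressed. One last full squeeze (about 7 mm) puts it near half travel, and I will hold that squeeze.

```bash
for k in i; do
python3 -m jog '0,0,0,0;0,0,0,0;0,0,0,0' 0.95 | grep -E "width|tool"
python3 -m jog '0,0,0,0;0,0,0,0;0,0,0,0;0,0,0,0;0,0,0,0' 0.36| grep -E "width|grip|wrist"
python3 m.py $k;done
python3 - <<'E'
from m import *
for n in "ghi":
    im=cv2.imread(f"pics/t{n}.png").astype(float); rb=(im[:,:,2]-im[:,:,0])[185:215,277:290].mean(1); print(n,rb.round().astype(int).tolist()[3:])
q=[cv2.resize(cv2.imread(f'pics/t{k}.png')[180:240,270:300],None,fx=8,fy=8,interpolation=3) for k in 'ghi']
cv2.imwrite('pics/cmp2.png',np.hstack(q))
E
```

```text
tool_pos: [0.4534, -0.0754, 0.1343]
width: 0.946
wrist_force: [-8.2, 0.4, 19.8]
width: 0.364
grip_force: 16.9
pad 40.8 mm (rms 1.3); jaw 43.7 mm (rms 8.5); foot 6.0 mm (rms 0.3); back -3.3 mm (rms 2.9); 
[118, 115, 103, 84, 68, 75, 95, 104, 96, 86, 80, 77, 79, 94, 113, 122, 124, 123, 122, 121, 119, 119, 117, 118, 117, 112, 107, 99, 90, 75, 70, 71, 75, 77, 80, 81]
g [2, -1, -1, 1, 16, 53, 77, 84, 86, 87, 82, 75, 74, 80, 85, 87, 86, 82, 67, 42, 25, 28, 34, 40, 44, 41, 35]
h [2, 0, 1, 11, 40, 73, 84, 86, 83, 78, 75, 77, 82, 85, 86, 83, 72, 53, 33, 27, 31, 37, 41, 41, 35, 26, 21]
i [2, 0, 2, 11, 41, 73, 84, 85, 84, 78, 75, 77, 82, 85, 86, 84, 72, 52, 33, 27, 29, 32, 32, 26, 20, 18, 22]
```

View pics/cmp2.png

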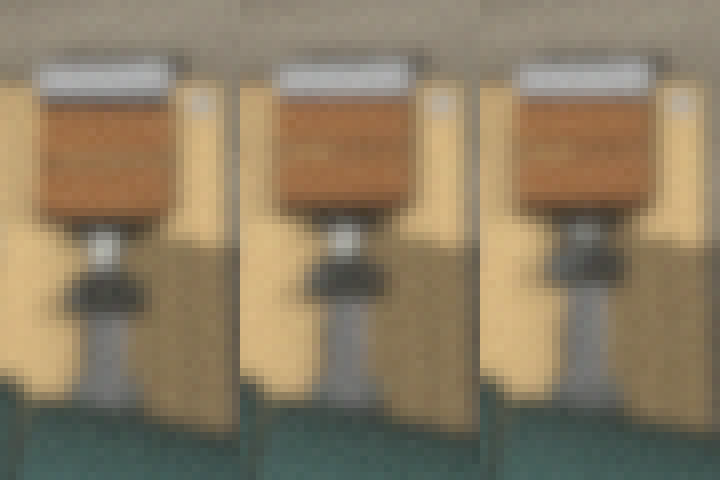

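Pictures h and i: the foot's rows are identical (near edge about row 204), so it stands against the stop. Jaw-to-pad spacing shrank by 2 px, from 9 to 7, which is about 7 mm pressed in. The grip force rising 4 N agrees. I let it settle and hand in while holding.

```bash
python3 -m jog '0,0,0,0;0,0,0,0;0,0,0,0;0,0,0,0'; python3 -c "
from workcell import bot
print(bot.finish_job())"
```

```text
time: 12.5
tool_pos: [0.4541, -0.076, 0.1375]
tcp_rot: [-2.229, -2.213, 0.002]
wrist_force: [-8.2, -0.0, 17.8]
width: 0.364
grip_force: 16.8
the job is handed in; nothing more can be done
None
```

I pumped clamp 2 with seven squeezes until the wooden foot sat against its stop, then handed the job in at 12.5 s with the trigger still squeezed. From the pictures the pad is pressed in about 7 mm. The hand-in printed no verdict.

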